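Uncouple the hitch: stow the safety sleeve, draw the latch, hold the tongue raised

ROBOT

A 6-joint arm with a two-finger parallel gripper is mounted at the origin on a cart in front of the work surface, level with it; the furniture and walls round the work are solid. World frame = base frame: x ahead of the robot, y to its left, z up, the work surface at z = 0. Lengths are in m, angles in rad, forces in N, time in s.
With the tool pointing down it reaches from about 0.225 to 0.875 m from the base axis. Payload 3.4 kg.
Tool frame: the origin (TCP) lies at the very end of the fingers, on their centre line; the grasp point (between the pads) lies 19 mm behind it; z points along the fingers, y is the direction in which the jaws open and shut (so a half turn about z gives the same grasp; the last joint's range is limited). The gripper opens to 85 mm and grips with 20 to 120 N. Pads are 22 mm wide; open, the fingers measure 114 mm over their backs; the gripper's body (76 mm by 85 mm) begins 54 mm behind the grasp point. The pads swing forward as they close: fully open they stand 13 mm farther back than shut.
Start: joints at [-1.435, 0.276, 1.505, -0, 1.361, -0.121], TCP at [0.146, -0.556, 0.231] pointing down, gripper open.
Joint ranges: [-2.89, 2.89], [-0.75, 2.08], [0.22, 2.7], [-1.18, 4.32], [0.11, 2.71], [-2.7, 2.7]. Speed limits (rad/s): [2.57, 2.57, 3.14, 3.14, 3.14, 3.14].

INTERFACE

Orientations are given as a unit quaternion [w, x, y, z].
In Python, from rig import get_state, get_image, camera_model, sign_off gives the robot as it stands. The module is installed in compiled form; this text tells all that it offers.
- The arm moves only by the tool drive_tool, never from a script. Its argument "motion" is text: rows parted by semicolons, each of 7 numbers parted by spaces: the turn, a rotation vector about the tool's x, y, z in degrees, then the shift along the tool's x, y, z in m, then the opening in per cent of the stroke, from 0 (shut) to 100 (fully open). In form: wx wy wz tx ty tz hand; .... A call has 1 to 12 rows; each row shifts and turns the pose as measured when the row begins, along the tool's axes as they then stand; what a row does not reach is not made up. A row lasts 1/8 s, in which the tool goes at most 62.5 mm and 10.7 degrees, less where a joint would pass 70% of its speed; a pose out of reach is approached as far as the arm can. A call is refused whole if a number of a shift passes 0.0625 or a number of a turn 10.7, either way. A call with a gripper value outside its range is refused whole. The fingers move at their own pace and stop on an object; "newtons" is the grip in N (left out, the last holds). Time passes only in rows, so rows that do not move let the fingers close. It gives the time, the measured TCP pose, the force and the opening at its end, in the units of the state.
- get_state(): the state, without advancing time (a new reading comes with each control period).
- get_image(name): name is "scene" or "top"; returns (picture, depth): 480x640x3 uint8, red, green, blue; 480x640 float32, m along the optical axis (not along the pixel's ray), 0 where there is no reading.
- camera_model(name): a dict with "camera_matrix" (3x3 intrinsics, pixels), "cam_to_world" (4x4, takes a point from camera to world coordinates). Camera axes: x right, y up, looking along -z (the intrinsics and any distortion apply to the point x, -y, -z); pixel columns grow to the right and rows downward; lengths in m; the calibration is good to about 2 mm. A picture is of the moment at which its call begins. camera_model takes no time and is no camera call.
- sign_off(): hands the job in, once; it reports no verdict.
The state is a dict: "clock": time; "qpos": joint angles; "qd": joint speeds; "effort": joint torques, N m; "position": TCP position; "ee_rot": TCP orientation; "contact_force": force on the tool from outside, world axes, zero at the start; "moment": the same for the moment, N m; "width": finger opening in m.
Only numpy, scipy, OpenCV 4.12 (cv2) and the standard library are available. Lean on these libraries where they do the work, as an engineer would, in place of code of your own. Each camera call takes 0.05 s, during which the arm holds its last target.

TASK

Uncouple the grey hitch coupler from its ball: first take the yellow safety sleeve off the coupler's keeper pin, slide it fully down onto the upright pin of the small dark block, and let go of it there. Then squeeze the red spring latch sideways toward the fixed horn, and by that grip lift the coupler with its tongue stub off the ball until it is about 10 cm higher than it sat, keeping it roughly level. Finish while still holding it up like that; do not put it down or let go, and leave the other things on the table where they are.

Things in the scene. Friction and masses are not known exactly. Their poses are not given: they have to be found in the camera images.
- ball_stand: Blue hitch ball stand, bolted down: base plate 190 x 100 x 10 mm, bright 42 mm ball on a 12 mm neck (ball top 86 mm above the table) and a blue post under the tongue stub. Origin on the table under the ball; x from the ball towards the post, z up.
- coupler: Grey coupler, loose, 0.6 to 0.9 kg with latch: socket head 57 x 56 x 40 mm over the ball, 40 mm square tube as tongue stub along +x to x = 132 mm. Origin on the socket's axis at the head's lower edge, 54 mm above the table when seated; x along the tongue, z up; deck at z = 40 mm. It balances near x = 22 mm and stays put until the latch is drawn.
- latch (a joint): Red latch sliding sideways on the coupler: 0 = locked (jaw under the ball), grows as the tab is pushed along the coupler's -y to the horn, 0.018 m = fully drawn (hard stop); free of the ball from 0.015. Spring: 7 N locked, 13 N drawn; snaps shut when let go. Its strap on the head's -y side (x = -22 to -10 mm) moves out with it. The sleeve between tab and horn blocks it.
- horn_grip (a point): Point at coupler x = 22, y = -11, z = 56 mm, axes as the coupler's: midway between the outer faces of horn and fully drawn tab (38 mm apart then, 56 mm when locked), 17 mm below the horn's top, 16 mm above the deck. Fingers closing along the coupler's y about this point push the tab to its stop and then clamp tab and horn.
- sleeve: Yellow safety sleeve, loose, 0.09 kg: upright tube, outside diameter 34 mm, bore 21 mm, 65 mm long. Origin at the centre of its lower end, z along its axis. At the start it stands on the coupler's deck over the keeper pin, between horn and latch tab, its upper 31 mm clear above them.
- pin_block: Small dark steel block 75 x 75 x 12 mm, bolted down, with one upright bright pin in its middle: 15 mm diameter, tip 62 mm above the table, tapered over the last 6 mm. Origin on the table under the pin. The sleeve's lower end rests at 12 mm when fully down.
- stub: Bystander: turned steel stub pin lying on its side, 25 x 36 mm, loose; origin under its middle.
- pipe_elbow: Bystander: small brown pipe elbow, 36 x 76 x 20 mm; origin under its middle.
- keeper_pin (a point): Foot of the steel keeper pin (15 mm diameter, 12 mm tall) on the coupler's deck, at coupler x = 22, y = 0, z = 40 mm; axes as the coupler's. To its -y side stands the fixed dark horn (y = -30 to -18 mm, top z = 73 mm in the coupler's frame), to its +y side the red latch tab (y = 18 to 26 mm when locked, top z = 74 mm); both are 24 mm long (x = 10 to 34 mm).
- mitre: Bystander: solid brown round bar with one mitred end, lying, 52 x 96 x 52 mm, loose; origin under its middle.
- forging: Bystander: brown forged arm with a boss at one end, 34 x 121 x 38 mm, lying; origin under its middle.
There are look-alikes about, which are no part of the job. Of the things that look like the sleeve, the smaller one is meant.

How it is judged:
On the way, in this order (a step that is already met when the one before it is completed fails the run):
1. the sleeve is fully down on the block's pin and let go, the coupler still on its ball (horizontal distance between sleeve and pin_block below 0.006 m and height (world z) of sleeve below 0.018 m and angle between sleeve's own z axis and vertical below 0.15 rad and contact force between sleeve and the fingers below 0.1 N and z of coupler in the frame of ball_stand below 0.065 m), for 0.2 s.
2. the latch is drawn at least 13 mm while the coupler still sits on the ball (value of joint latch above 0.013 m and z of coupler in the frame of ball_stand below 0.065 m), for 0.1 s.
3. the coupler is lifted clear of the ball by the fingers (z of coupler in the frame of ball_stand above 0.115 m and contact force between coupler and ball_stand below 0.1 N and contact force between coupler and the fingers above 3 N), for 0.1 s.
At the end, for the whole second after the job is handed in: The fingers hold the coupler still, 7 to 21 cm above where it sat (its origin 0.124 to 0.27 m above the table), within 0.3 rad of level, touching neither stand, pin block nor sleeve; the sleeve stands on the block's pin, lower end below 18 mm and within 6 mm of the pin's axis (height (world z) of coupler between 0.124 and 0.27 m and angle between coupler's own z axis and vertical below 0.3 rad and contact force between coupler and the fingers above 3 N and contact force between coupler and ball_stand below 0.1 N and contact force between coupler and pin_block below 0.1 N and contact force between coupler and sleeve below 0.1 N and linear speed of coupler below 0.03 m/s and horizontal distance between sleeve and pin_block below 0.006 m and height (world z) of sleeve below 0.018 m and angle between sleeve's own z axis and vertical below 0.15 rad); the arm keeps its last pose, push and grip.
It fails at once if a loose bystander (mitred bar, stub pin) is moved by more than 3 cm (distance of any of mitre, stub from where it was at the start of the episode above 0.03 m).
It also fails if it takes over 58 s, if anything falls off the work surface, if the arm or the gripper's body presses on something with over 40 N, if the wrist force passes 120 N, or if a joint passes its speed limit or range.

## Working session

There is one attempt and no reset: what is moved stays moved. The work goes in short steps, Python scripts to look and compute and a tool call to move; the robot and the scene stay as the last step left them, time stands still between calls to the robot, and variables do not carry over. Pictures are saved under pics/ and viewed, and the job is handed in when it is done.

Besides the shell and the picture viewer there is one more tool, called after "Call:" as name(argument=value, ...) on one line, values as JSON. drive_tool: Moves the arm, as the interface text tells. Its arguments: {"type":"object","properties":{"motion":{"type":"string"},"newtons":{"type":"number"}},"required":["motion"]}

```bash
mkdir -p pics; ls
python3 - <<'E'
from rig import *
import cv2,numpy as np
print(get_state())
for n in("scene","top"):
    im,d=get_image(n); cv2.imwrite(f"pics/{n}0.png",im[:,:,::-1]); np.savez(f"{n}0.npz",im=im,d=d)
    m=camera_model(n); print(n,m)
E
```

```text
pics
{'clock': 0.0, 'qpos': array([-1.43500943e+00,  2.76583191e-01,  1.50612661e+00,  5.56476281e-06,
        1.36070891e+00, -1.21019844e-01]), 'qd': array([ 0.00062394,  0.00040872, -0.00101871, -0.00023532,  0.00019956,
       -0.00081267]), 'effort': array([ 7.00025066e-04, -4.16766143e+01, -2.45802587e+01,  4.69669351e-05,
        1.11975460e-02, -1.78038260e-05]), 'position': array([ 0.14595964, -0.55561872,  0.23044905]), 'ee_rot': array([-9.13025593e-04,  9.91767269e-01,  1.28050190e-01, -4.02072349e-06]), 'contact_force': array([0.53968316, 1.01002733, 0.7274358 ]), 'moment': array([0.03191155, 0.01344754, 0.0046912 ]), 'width': 0.08539259159707924}
scene {'camera_matrix': array([[527.88213901,   0.        , 323.90407345],
       [  0.        , 527.88213901, 240.76523382],
       [  0.        ,   0.        ,   1.        ]]), 'cam_to_world': array([[-0.79800998,  0.41525271, -0.43674393,  0.07565761],
       [-0.60243766, -0.53070756,  0.59616973,  0.8574045 ],
       [ 0.01577779,  0.73886039,  0.6736738 ,  0.87607917],
       [ 0.        ,  0.        ,  0.        ,  1.        ]])}
top {'camera_matrix': array([[504.89361107,   0.        , 318.99264838],
       [  0.        , 504.89361107, 245.71166153],
       [  0.        ,   0.        ,   1.        ]]), 'cam_to_world': array([[ 0.00579412,  0.99073928, -0.13565434,  0.42045236],
       [-0.9998178 ,  0.00327227, -0.01880591,  0.14462917],
       [-0.01818785,  0.13573859,  0.99057773,  1.22111416],
       [ 0.        ,  0.        ,  0.        ,  1.        ]])}
```

View pics/scene0.png

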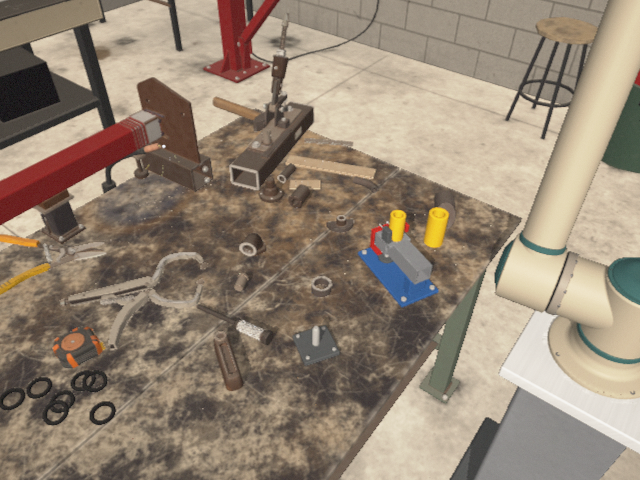

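View pics/top0.png

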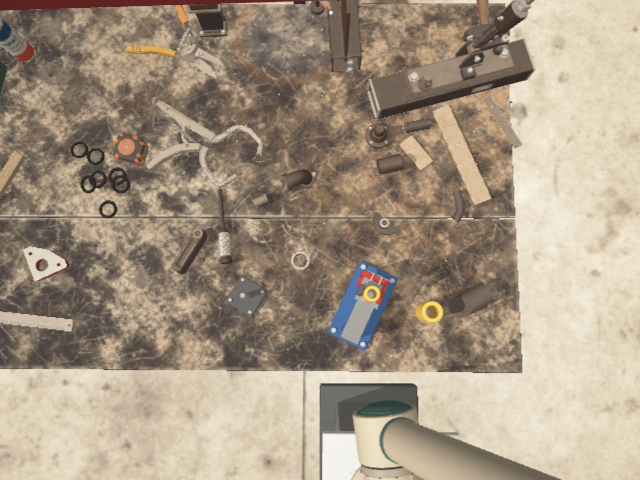

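The scene picture shows two yellow tubes, at (398,225) on the coupler and (436,228) on the table. In the top picture they are at (371,293) on the coupler and (430,312) on the table. The smaller one, on the coupler, is the one meant. Pin block: scene (316,342), top (246,294). I'll check both in close crops.

```bash
cat > h.py <<'E'
import numpy as np,cv2
from rig import *
def cloud(n,d):
    m=camera_model(n);K=m["camera_matrix"];T=m["cam_to_world"]
    v,u=np.mgrid[0:480,0:640]
    P=np.stack([(u-K[0,2])/K[0,0]*d,-(v-K[1,2])/K[1,1]*d,-d],-1)
    return P@T[:3,:3].T+T[:3,3]
def proj(n,p):
    m=camera_model(n);K=m["camera_matrix"];T=m["cam_to_world"]
    q=(np.asarray(p)-T[:3,3])@T[:3,:3]
    return np.array([K[0,0]*q[...,0]/-q[...,2]+K[0,2],-K[1,1]*q[...,1]/-q[...,2]+K[1,2]]).T
E
python3 - <<'E'
from h import *
for n,(x0,y0,x1,y1) in (("scene",(340,190,460,310)),("top",(310,240,450,360)),("top",(210,260,280,330))):
    z=np.load(n+"0.npz");im=z["im"][y0:y1,x0:x1,::-1];cv2.imwrite(f"pics/c_{n}_{x0}.png",cv2.resize(im,None,fx=5,fy=5,interpolation=cv2.INTER_CUBIC))
for n,mlist in (("top",[(371,293),(430,312)]),("scene",[(398,225),(436,228)])):
    z=np.load(n+"0.npz");im=z["im"].astype(int);P=cloud(n,z["d"])
    yel=((im[...,0]>150)&(im[...,1]>110)&(im[...,2]<90)).astype(np.uint8)
    k,l,s,c=cv2.connectedComponentsWithStats(yel)
    for i in range(1,k):
        if s[i,4]<60: continue
        Q=P[l==i]; zt=np.percentile(Q[:,2],97)
        top=Q[Q[:,2]>zt-.006]
        (cx,cy),r=cv2.minEnclosingCircle(top[:,:2].astype(np.float32))
        print(n,c[i],s[i],"ztop",zt,"zmin",Q[:,2].min(),"circ",cx,cy,r,len(top))
z=np.load("top0.npz");P=cloud("top",z["d"])
# blocks
for box in ((222,270,272,320),):
    R=P[box[1]:box[3],box[0]:box[2]].reshape(-1,3)
    b=R[(R[:,2]>.006)&(R[:,2]<.02)];print("block",cv2.minAreaRect(b[:,:2].astype(np.float32)),np.median(b[:,2]))
    p=R[R[:,2]>.04];print("pin",p.mean(0),p.max(0),len(p))
R=P[250:360,320:420].reshape(-1,3)
b=R[(R[:,2]>.006)&(R[:,2]<.014)];print("plate",cv2.minAreaRect(b[:,:2].astype(np.float32)))
g=R[(R[:,2]>.086)&(R[:,2]<.1)];print("deck",cv2.minAreaRect(g[:,:2].astype(np.float32)),np.median(g[:,2]))
t=P[330:,100:300].reshape(-1,3);print("table z",np.median(P[230:260,60:150,2]),np.median(P[320:350,250:310,2]))
E
```

```text
top [150.32089552  52.19402985] [126  48  50   9 134] ztop 0.01862160374302662 zmin 0.0030373974422555072 circ 1.0873119831085205 0.6041519641876221 0.06216111034154892 71
top [420.08474576 311.57627119] [415 302  13  20 118] ztop 0.08906994446133899 zmin -0.006338899589185543 circ 0.43463605642318726 -0.06876776367425919 0.01639159396290779 13
scene [242.42857143 111.84126984] [228 106  27  12  63] ztop 0.029463617207410742 zmin 0.014171794136590865 circ 1.218835711479187 -0.2296004593372345 0.05843924731016159 31
scene [435.69921875 226.94270833] [423 207  26  41 768] ztop 0.09292814113143975 zmin -0.0027422043592223444 circ 0.25696706771850586 0.3769739866256714 0.5136042237281799 161
scene [397.00943396 223.95990566] [389 209  17  33 424] ztop 0.16060281707541335 zmin -0.0014720874629496894 circ 0.27261239290237427 0.4484606981277466 0.4540010690689087 108
scene [ 18.51459854 240.5729927 ] [  0 235  38  12 274] ztop 0.01848495761904903 zmin -0.0024346985506116248 circ 0.6689368486404419 0.7093508839607239 0.6115737557411194 180
scene [ 23.54146341 276.7       ] [  0 263  50  32 410] ztop 0.022025860058510482 zmin -0.0018672101020817955 circ 0.5857465267181396 0.712401270866394 0.5303986668586731 183
scene [ 72.51219512 341.32926829] [ 62 333  22  17 246] ztop 0.04208961635929167 zmin 0.03434912940350843 circ 0.46121710538864136 0.748882532119751 0.4006410539150238 233
block ((0.4658889174461365, 0.3427387475967407), (0.07497666031122208, 0.07484869658946991), 59.0435791015625) 0.010975066946193768
pin [0.45412144 0.29016528 0.35977409] [0.47221541 0.34798072 1.22111416] 50
plate ((0.43513160943984985, 0.04002314805984497), (0.21953992545604706, 0.24904827773571014), 84.83939361572266)
deck ((0.44024592638015747, 0.07047392427921295), (0.0639183521270752, 0.160273015499115), 65.32231903076172) 0.0931984903332499
table z -0.001888723336115783 -0.0015504487057440564
```

View pics/c_scene_340.png

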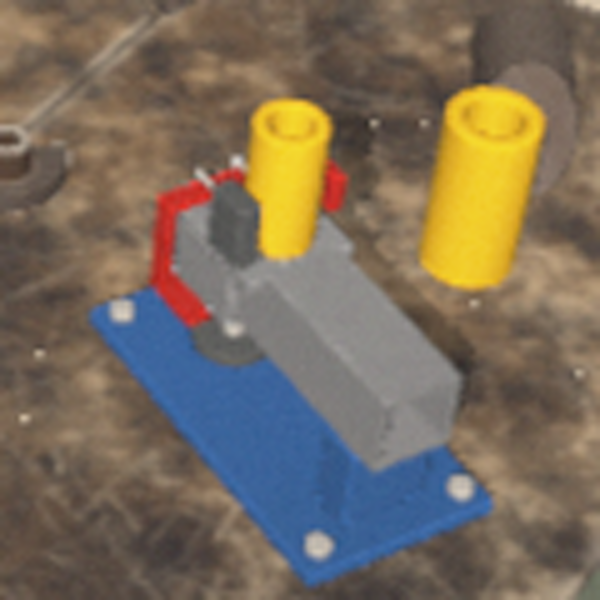

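View pics/c_top_310.png

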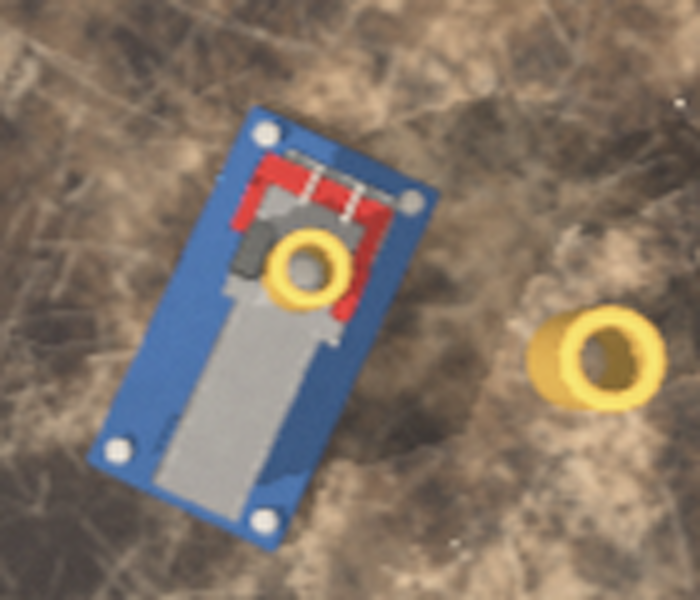

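Run:
```python
from h import *
z=np.load("top0.npz");P=cloud("top",z["d"]);ok=z["d"]>0;im=z["im"]
R=P[250:360,320:420];O=ok[250:360,320:420];I=im[250:360,320:420].astype(int)
blue=O&(I[...,2]>I[...,0]+40)&(R[...,2]<.03)
print("plate",cv2.minAreaRect(R[blue][:,:2].astype(np.float32)),np.median(R[blue][:,2]))
def f(a,b):
    s=O&(R[...,2]>a)&(R[...,2]<b);Q=R[s];print(a,b,len(Q),Q.mean(0),cv2.minAreaRect(Q[:,:2].astype(np.float32)))
f(.05,.088);f(.088,.1);f(.115,.135);f(.14,.17)
Q=R[O&(R[...,2]>.145)]
print(np.median(Q[:,2]),np.percentile(Q[:,2],95),cv2.minEnclosingCircle(Q[:,:2].astype(np.float32)))
R=P[265:325,218:276];O=ok[265:325,218:276]
Q=R[O&(R[...,2]>.03)];print("pin",len(Q),Q.mean(0),Q.max(0),np.median(Q,0))
z=np.load("scene0.npz");P=cloud("scene",z["d"]);ok=z["d"]>0
Q=P[200:260,385:412][ok[200:260,385:412]];Q=Q[(Q[:,2]>.14)&(Q[:,2]<.17)];print("scene sleeve",cv2.minEnclosingCircle(Q[:,:2].astype(np.float32)),Q[:,2].max())
Q=P[310:375,285:345][ok[310:375,285:345]];p=Q[(Q[:,2]>.03)];print("pin scene",p.mean(0),p.max(0),len(p));b=Q[(Q[:,2]>.006)&(Q[:,2]<.02)];print(cv2.minAreaRect(b[:,:2].astype(np.float32)))
```

```text
plate ((0.44456395506858826, 0.06321457773447037), (0.10057234764099121, 0.18890255689620972), 65.0362548828125) 0.008920954285108751
0.05 0.088 83 [0.43826041 0.06136837 0.06725251] ((0.46047094464302063, 0.041413210332393646), (0.12764203548431396, 0.19123034179210663), 14.447093963623047)
0.088 0.1 1218 [0.43798417 0.06855364 0.0934546 ] ((0.44024592638015747, 0.07047392427921295), (0.0639183521270752, 0.160273015499115), 65.32231903076172)
0.115 0.135 123 [0.46805594 0.05912953 0.12594642] ((0.4645935297012329, 0.057253893464803696), (0.05617688596248627, 0.02827085182070732), 65.1017074584961)
0.14 0.17 144 [0.46610422 0.05474443 0.15577742] ((0.4662657380104065, 0.05464611575007439), (0.03306366130709648, 0.03211677074432373), 69.45179748535156)
0.1569797990760462 0.1601308173849777 ((0.46641993522644043, 0.05444146320223808), 0.01707262545824051)
pin 40 [0.46563702 0.34111204 0.05532338] [0.47221541 0.34798072 0.06558589] [0.4653924  0.34040792 0.05794049]
scene sleeve ((0.4683849811553955, 0.05906033515930176), 0.019679158926010132) 0.16322028997156368
pin scene [0.46483234 0.34904841 0.04999021] [0.47440081 0.35419993 0.06667227] 94
((0.4667419493198395, 0.34620174765586853), (0.07551424950361252, 0.07739415764808655), 59.57309341430664)
```

```bash
cat >> h.py <<'E'
from scipy.spatial.transform import Rotation as Ro
def plan(target,yaw_y=None):
    """prints tool-frame shift to world target, and tool-z turn (deg) so that tool y lies at yaw_y (mod 180), plus tilt fix"""
    s=get_state();q=s["ee_rot"];R=Ro.from_quat([q[1],q[2],q[3],q[0]]).as_matrix()
    d=R.T@(np.asarray(target)-s["position"])
    yy=np.degrees(np.arctan2(R[1,1],R[0,1]))
    print("t",s["clock"],"pos",s["position"].round(4),"F",s["contact_force"].round(1),"w",round(s["width"],4),"tool_y",round(yy,2),"zdir",R[:,2].round(4),"q",s["qpos"].round(2))
    print("shift tool",d.round(4))
    if yaw_y is not None:
        e=(yaw_y-yy+90)%180-90
        b=np.radians(yy+e);Y=np.array([np.cos(b),np.sin(b),0]);Z=np.array([0,0,-1.]);X=np.cross(Y,Z)
        rv=np.degrees(Ro.from_matrix(R.T@np.stack([X,Y,Z],1)).as_rotvec());print("turn tool",rv.round(2))
E
python3 -c "
from h import *
plan([.467,.0565,.25],-25)"
```

```text
t 0.1 pos [ 0.146  -0.5557  0.2305] F [ 0.3  0.3 -0.5] w 0.0856 tool_y -75.29 zdir [-2.0e-04  1.7e-03 -1.0e+00] q [-1.44  0.28  1.51  0.    1.36 -0.12]
shift tool [ 0.466  -0.5106 -0.0185]
turn tool [-8.000e-02 -5.000e-02 -5.029e+01]
```

Call:
drive_tool(motion="0 0 0 0.03 -0.033 0 100; 0 0 0 0.04 -0.044 -0.002 100; 0 0 0 0.04 -0.044 -0.002 100; 0 0 0 0.04 -0.044 -0.002 100; 0 0 0 0.04 -0.044 -0.002 100; 0 0 0 0.04 -0.044 -0.002 100; 0 0 0 0.04 -0.044 -0.002 100; 0 0 0 0.04 -0.044 -0.002 100; 0 0 0 0.04 -0.044 -0.002 100; 0 0 0 0.04 -0.044 -0.002 100")

```text
clock: 1.35
position: [0.4209, -0.0301, 0.2473]
ee_rot: [-0.002, 0.992, 0.123, 0.001]
contact_force: [1.6, -1.2, -0.1]
width: 0.0856
```

```bash
python3 -c "
from h import *
plan([.467,.0565,.22],-25)"
```

```text
t 1.35 pos [ 0.4209 -0.0301  0.2473] F [ 1.6 -1.2 -0.1] w 0.0856 tool_y -75.89 zdir [ 0.0019  0.0041 -1.    ] q [-0.24  0.03  1.77  0.    1.34  1.08]
shift tool [ 0.0658 -0.0726  0.0277]
turn tool [ -0.11  -0.24 -50.89]
```

Call:
drive_tool(motion="0 0 0 0.034 -0.038 0.003 100; 0 0 0 0.033 -0.037 0.003 100; 0 0 -10.3 0 0 0.003 100; 0 0 -10.3 0 0 0.003 100; 0 0 -10.3 0 0 0.003 100; 0 0 -10.3 0 0 0.003 100; 0 0 -10.3 0 0 0 100; 0 0 0 0 0 0 100")

```text
clock: 2.35
position: [0.4681, 0.0681, 0.2261]
ee_rot: [-0.003, 0.831, 0.557, -0.0]
contact_force: [0.2, -1.0, 0.3]
width: 0.085
```

```bash
python3 -c "
from h import *
plan([.467,.0565,.115],-25)
for n in ('scene','top'):
    im,d=get_image(n);np.savez(n+'1.npz',im=im,d=d)
    x0,y0=(330,110) if n=='scene' else (300,220)
    cv2.imwrite(f'pics/{n}1.png',cv2.resize(im[y0:y0+150,x0:x0+190,::-1],None,fx=4,fy=4,interpolation=cv2.INTER_CUBIC))
"
```

```text
t 2.35 pos [0.4681 0.0681 0.2261] F [ 0.2 -1.   0.3] w 0.085 tool_y -22.35 zdir [-0.0034  0.0046 -1.    ] q [-0.01  0.13  1.72  0.    1.3   0.38]
shift tool [-0.0115  0.004   0.1111]
turn tool [-0.29 -0.16  2.65]
```

View pics/scene1.png

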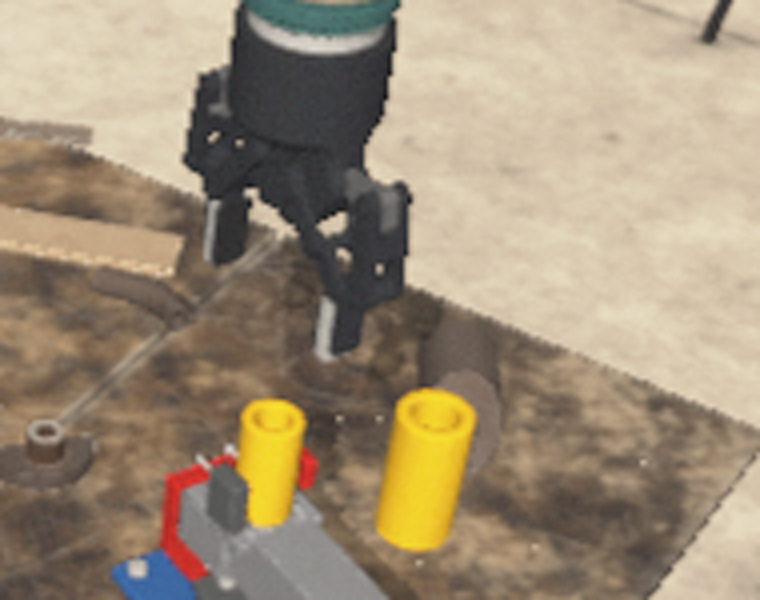

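View pics/top1.png

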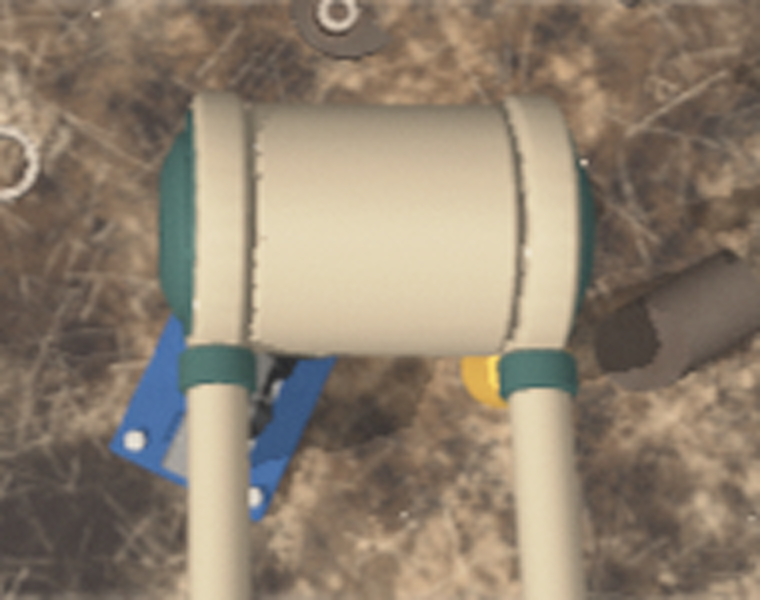

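Call:
drive_tool(motion="0 0 2.6 -0.0115 0.004 0.02 100; 0 0 0 0 0 0.02 100; 0 0 0 0 0 0 100")

```text
clock: 2.82
position: [0.4677, 0.0558, 0.1858]
ee_rot: [-0.002, 0.846, 0.534, 0.0]
contact_force: [-0.7, -0.5, 0.7]
width: 0.0853
```

```bash
python3 -c "
from h import *
plan([.467,.0565,.115],-25)
s=get_state()
for n in ('scene',):
    im,d=get_image(n)
    p=np.array([s['position'],[.467,.0565,.159]]);
    uv=proj(n,p);print(uv)
    im=im.copy()
    for a in uv: cv2.circle(im,tuple(int(round(v)) for v in a),1,(0,255,0),-1)
    x0,y0=(330,110)
    cv2.imwrite(f'pics/{n}2.png',cv2.resize(im[y0:y0+150,x0:x0+190,::-1],None,fx=4,fy=4,interpolation=cv2.INTER_CUBIC))
"
```

```text
t 2.825 pos [0.4677 0.0558 0.1858] F [-0.7 -0.5  0.7] w 0.0853 tool_y -25.46 zdir [-0.0018  0.0046 -1.    ] q [-0.03  0.15  1.79  0.    1.2   0.41]
shift tool [ 0.0001 -0.0007  0.0708]
turn tool [-0.2  -0.19 -0.46]
[[399.31980998 203.73476968]
 [398.03166825 213.83122695]]
```

View pics/scene2.png

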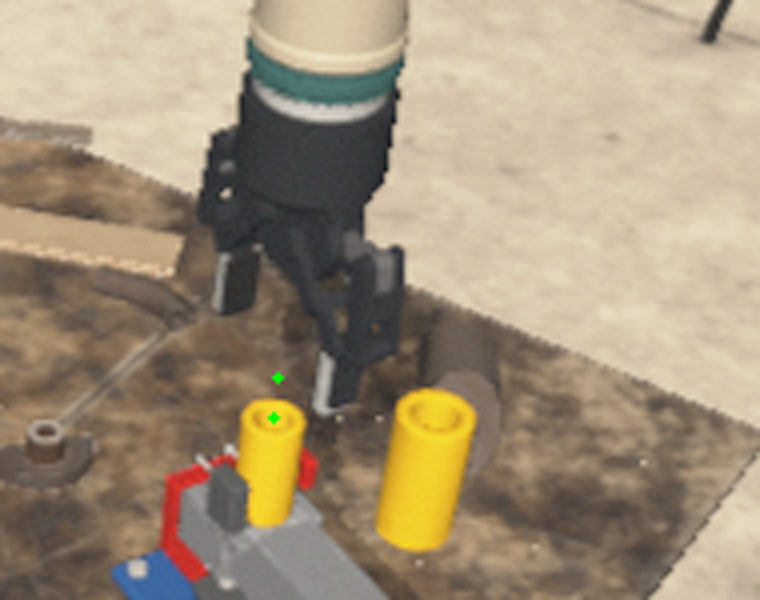

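Call:
drive_tool(motion="0 0 -0.4 0 0 0.018 100; 0 0 0 0 0 0.018 100; 0 0 0 0 0 0.018 100; 0 0 0 0 0 0.016 100; 0 0 0 0 0 0 100")

```text
clock: 3.5
position: [0.4736, 0.0563, 0.1205]
ee_rot: [0.001, 0.845, 0.535, 0.006]
contact_force: [-1.1, -0.4, 0.5]
width: 0.0856
```

Call:
drive_tool(motion="0 0 0 0 0 0 30; 0 0 0 0 0 0 30; 0 0 0 0 0 0 30; 0 0 0 0 0 0 30; 0 0 0 0 0 0 20; 0 0 0 0 0 0 20", newtons=30)

```text
clock: 4.25
position: [0.4738, 0.057, 0.1234]
ee_rot: [0.001, 0.845, 0.535, 0.007]
contact_force: [-0.4, 1.0, -0.2]
width: 0.0343
```

```bash
python3 -c "
from h import *
plan([.467,.0565,.25],-25)
im,d=get_image('scene')
cv2.imwrite('pics/scene3.png',cv2.resize(im[150:300,330:520,::-1],None,fx=4,fy=4,interpolation=cv2.INTER_CUBIC))
"
```

```text
t 4.25 pos [0.4738 0.057  0.1234] F [-0.4  1.  -0.2] w 0.0343 tool_y -25.31 zdir [ 0.0132  0.0051 -0.9999] q [-0.03  0.21  1.88  0.01  1.03  0.41]
shift tool [-0.002  -0.0047 -0.1266]
turn tool [ 0.56 -0.59 -0.31]
```

View pics/scene3.png

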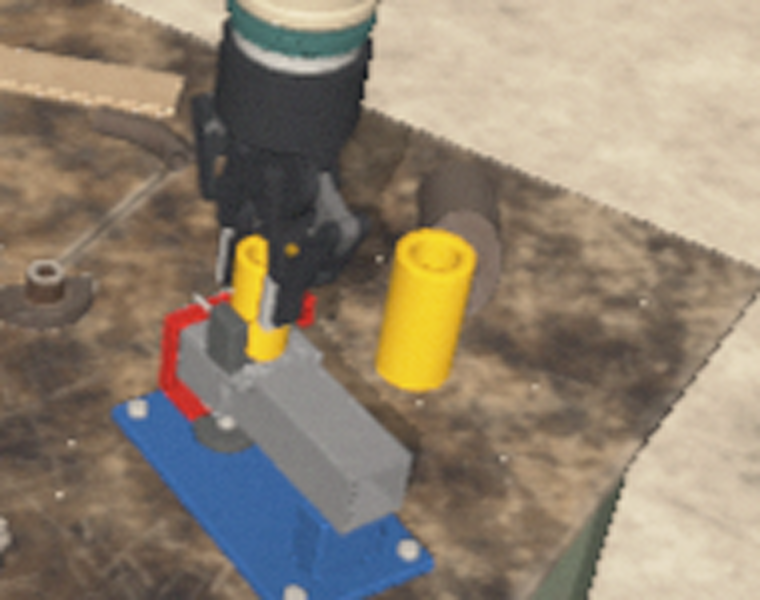

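Call:
drive_tool(motion="0 0 0 0 0 -0.01 20; 0 0 0 0 0 -0.015 20; 0 0 0 0 0 -0.02 20; 0 0 0 0 0 -0.02 20; 0 0 0 0 0 -0.02 20; 0 0 0 0 0 -0.01 20; 0 0 0 0 0 0 20")

```text
clock: 5.18
position: [0.4742, 0.0559, 0.2244]
ee_rot: [0.003, 0.845, 0.535, 0.009]
contact_force: [0.5, 0.4, -0.6]
width: 0.0341
```

```bash
python3 -c "
from h import *
plan([.4665,.3445,.25],-25)
for n in ('scene','top'):
  im,d=get_image(n);np.savez(n+'4.npz',im=im,d=d)
  cv2.imwrite(f'pics/{n}4.png',im[:,:,::-1])
"
```

```text
t 5.175 pos [0.4742 0.0559 0.2244] F [ 0.5  0.4 -0.6] w 0.0341 tool_y -25.32 zdir [ 0.018   0.0041 -0.9998] q [-0.03  0.12  1.72  0.    1.28  0.41]
shift tool [ 0.2578 -0.13   -0.0245]
turn tool [ 0.83 -0.65 -0.31]
```

View pics/scene4.png

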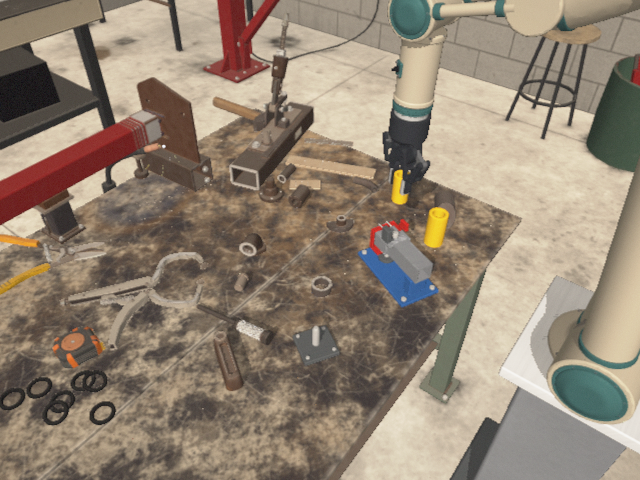

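Call:
drive_tool(motion="0.8 -0.6 -0.3 0.03 -0.015 0 20; 0 0 0 0.046 -0.023 0 20; 0 0 0 0.046 -0.023 0 20; 0 0 0 0.046 -0.023 0 20; 0 0 0 0.046 -0.023 0 20; 0 0 0 0.03 -0.015 0.02 20; 0 0 0 0 0 0.02 20; 0 0 0 0 0 0.02 20; 0 0 0 0 0 0 20")

```text
clock: 6.4
position: [0.4625, 0.336, 0.1514]
ee_rot: [-0.002, 0.844, 0.537, -0.008]
contact_force: [0.4, -0.5, -0.3]
width: 0.0342
```

```bash
python3 -c "
from h import *
plan([.4665,.3445,.12],-25)
for n in ('scene','top'):
  im,d=get_image(n);np.savez(n+'5.npz',im=im,d=d)
  x0,y0=(230,200) if n=='scene' else (160,210)
  cv2.imwrite(f'pics/{n}5.png',cv2.resize(im[y0:y0+190,x0:x0+190,::-1],None,fx=3,fy=3,interpolation=cv2.INTER_CUBIC))
"
```

```text
t 6.4 pos [0.4625 0.336  0.1514] F [ 0.4 -0.5 -0.3] w 0.0342 tool_y -25.08 zdir [-0.0158 -0.0064 -0.9999] q [0.51 0.33 1.63 0.   1.2  0.94]
shift tool [0.0098 0.0004 0.0313]
turn tool [-0.67  0.72 -0.07]
```

View pics/scene5.png

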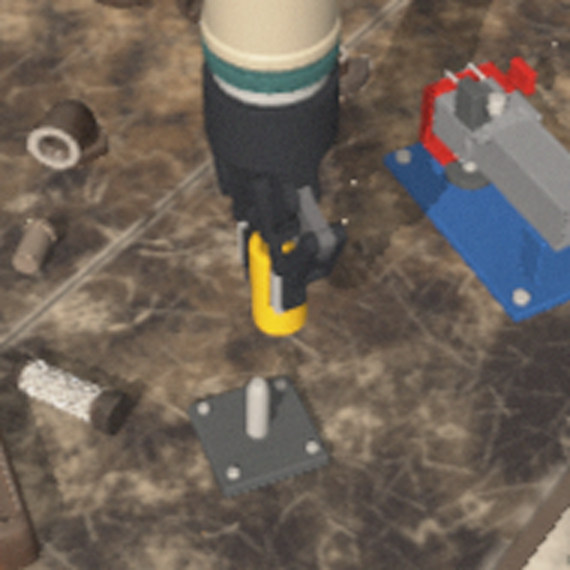

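View pics/top5.png

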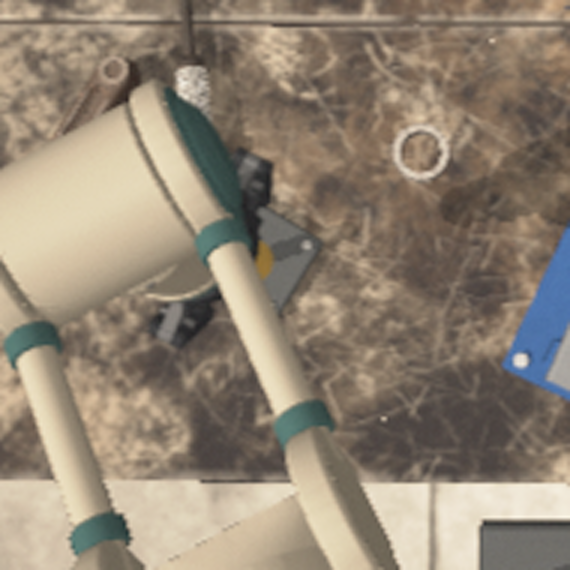

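```bash
cat > m.py <<'E'
from h import *
def yel_axis(im,box):
    x0,y0,x1,y1=box;c=im[y0:y1,x0:x1].astype(int)
    m=(c[...,0]>120)&(c[...,1]>85)&(c[...,2]<90)
    for r in range(y1-y0):
        u=np.where(m[r])[0]
        if len(u)>3: print(r+y0,u.min()+x0,u.max()+x0,end=' | ')
    print()
E
python3 - <<'E'
from m import *
z=np.load('scene5.npz');yel_axis(z['im'],(300,270,345,320))
z0=np.load('scene0.npz');im=z0['im'].astype(int)
for r in range(322,350,2): print(r,im[r,305:328].sum(1)//3)
s=get_state();q=s["ee_rot"];R=Ro.from_quat([q[1],q[2],q[3],q[0]]).as_matrix()
for k in (-.03,-.02,-.01,0,.0285):
  print(k,proj('scene',s['position']+R[:,2]*k))
for c in ((.4659,.3427),(.4667,.3462),(.4665,.3445)):
  print(c,[proj('scene',[*c,h]).round(1) for h in (.012,.04,.062)],[proj('top',[*c,h]).round(1) for h in (.012,.062)])
imt=np.load('top0.npz')['im'];cv2.imwrite('pics/pt.png',cv2.resize(imt[270:320,220:272,::-1],None,fx=11,fy=11,interpolation=cv2.INTER_NEAREST))
cv2.imwrite('pics/ps.png',cv2.resize(z0['im'][315:370,288:345,::-1],None,fx=10,fy=10,interpolation=cv2.INTER_NEAREST))
E
```

```text
279 313 316 | 280 301 317 | 281 313 327 | 282 313 327 | 283 313 326 | 284 313 319 | 285 313 319 | 286 313 319 | 287 302 319 | 288 300 319 | 289 300 319 | 290 305 320 | 291 313 319 | 292 300 319 | 293 300 319 | 294 303 319 | 295 303 319 | 296 304 335 | 297 303 319 | 298 309 319 | 299 311 319 | 300 314 319 | 301 306 331 | 302 301 332 | 303 300 332 | 304 305 332 | 305 314 332 | 306 304 332 | 307 310 332 | 308 315 333 | 309 301 334 | 310 301 335 | 311 300 335 | 312 305 333 | 315 300 338 | 318 320 342 | 319 301 342 | 
322 [115 110 100  90  85  82  78  77  78  83  88  90  93 100 105 111 117 116
 109 105  99  93  85]
324 [118 110 108 102  96  97 101 102 100 105 106 113 118 120 120 124 131 115
 104 103  98  93  89]
326 [119 112 112 105 105 104 103 100 101 144 169 171 148  98  70  76  80  90
 100  97  81  69  75]
328 [108 104 101 109 116 109  93 116 163 191 186 186 186 148  97  72  90 121
 133 138 106  82  77]
330 [ 97  87  89  92  92  91  91 143 184 202 209 209 190 164 117  76  69  74
  84  89  89  93  92]
332 [ 94  94  92  96  95  90  90 144 183 193 195 196 186 164 119  74  73  69
  66  84 
[... 647 characters left out ...]
 109 119 115 110  99  94  91  93  93
  93  92  91  92  92]
348 [93 95 93 95 95 91 92 93 96 92 94 89 91 92 90 91 92 94 92 91 93 93 91]
-0.03 [319.75951995 281.95880237]
-0.02 [319.7671771 285.7740647]
-0.01 [319.77472725 289.53600735]
0 [319.7821726  293.24574031]
0.0285 [319.80283598 303.54149689]
(0.4659, 0.3427) [array([316.4, 342. ]), array([316.5, 333.4]), array([316.6, 326.3])] [array([245.5, 295.2]), array([242. , 294.4])]
(0.4667, 0.3462) [array([315.1, 343. ]), array([315.1, 334.3]), array([315.2, 327.3])] [array([244. , 294.9]), array([240.4, 294. ])]
(0.4665, 0.3445) [array([315.7, 342.5]), array([315.7, 333.8]), array([315.8, 326.8])] [array([244.8, 295. ]), array([241.2, 294.1])]
```

View pics/pt.png

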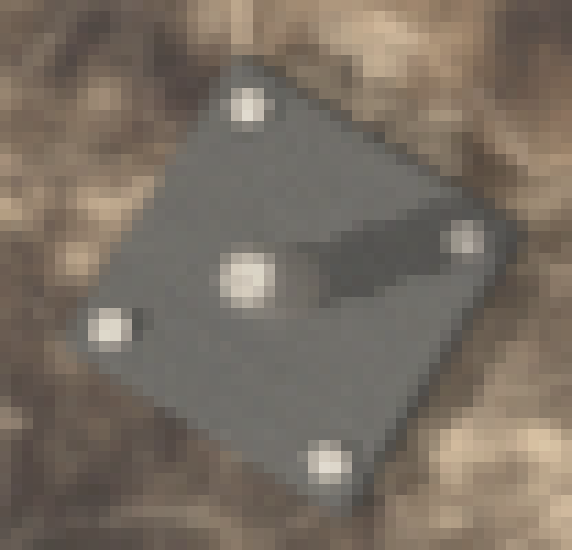

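View pics/ps.png

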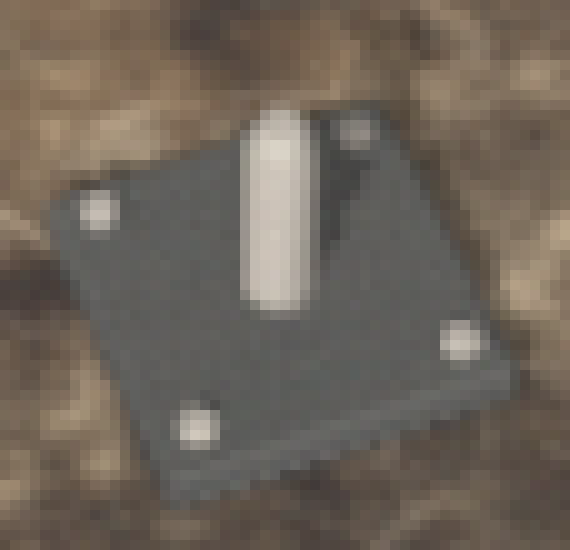

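```bash
cat > m.py <<'E'
from h import *
def yel(im,box,show=True):
    x0,y0,x1,y1=box;h=cv2.cvtColor(im,cv2.COLOR_RGB2HSV)
    m=np.zeros(im.shape[:2],np.uint8)
    m[y0:y1,x0:x1]=((h[...,1]>185)&(h[...,0]>15)&(h[...,0]<35)&(h[...,2]>90))[y0:y1,x0:x1]
    k,l,s,c=cv2.connectedComponentsWithStats(m);i=1+np.argmax(s[1:,4]);m=l==i
    if show:
        for r in range(y0,y1):
            u=np.where(m[r])[0]
            if len(u): print((r,int(u.min()),int(u.max())),end=' ')
        print()
    return m
E
python3 - <<'E'
from m import *
z=np.load('scene5.npz');m=yel(z['im'],(300,270,345,320));P=cloud('scene',z['d'])
Q=P[m&(z['d']>0)];Q=Q[Q[:,2]>.1];print(Q.mean(0),len(Q))
# fit cylinder r=17 vertical
from scipy.optimize import least_squares
def fit(Q,r=.017):
    f=lambda c:np.hypot(Q[:,0]-c[0],Q[:,1]-c[1])-r
    o=least_squares(f,Q[:,:2].mean(0)+[.005,-.008],loss='soft_l1',f_scale=.002);return o.x,np.median(abs(o.fun))
print('held',fit(Q))
z=np.load('scene4.npz');m=yel(z['im'],(385,160,412,210));P=cloud('scene',z['d']);Q=P[m&(z['d']>0)];Q=Q[Q[:,2]>.15];print('after lift',fit(Q),len(Q))
z=np.load('scene0.npz');m=yel(z['im'],(385,195,412,250));P=cloud('scene',z['d']);Q=P[m&(z['d']>0)];Q=Q[(Q[:,2]>.1)&(Q[:,2]<.153)];print('initial',fit(Q),len(Q))
P=cloud('scene',z['d']);Q=P[318:350,305:325].reshape(-1,3);Q=Q[(Q[:,2]>.018)&(Q[:,2]<.055)&(abs(Q[:,0]-.466)<.03)];print('pin',fit(Q,.0075),len(Q))
E
```

```text
(278, 314, 315) (279, 314, 316) (280, 313, 316) (281, 313, 317) (282, 313, 318) (283, 313, 318) (284, 313, 318) (285, 313, 318) (286, 313, 319) (287, 313, 319) (288, 313, 319) (289, 313, 319) (290, 314, 319) (291, 314, 318) (292, 314, 319) (293, 314, 319) (294, 314, 319) (295, 314, 319) (296, 314, 319) (297, 314, 319) (298, 314, 319) (299, 314, 319) (300, 314, 319) (301, 315, 319) (302, 315, 331) (303, 315, 331) (304, 315, 331) (305, 315, 331) (306, 315, 330) (307, 315, 330) (308, 316, 329) (309, 317, 329) (310, 318, 327) (311, 322, 323) 
[0.45802255 0.34651021 0.15488841] 248
held (array([0.45983615, 0.3335498 ]), np.float64(0.0008988511923897716))
(170, 397, 401) (171, 395, 402) (172, 395, 402) (173, 394, 402) (174, 394, 401) (175, 394, 401) (176, 394, 401) (177, 394, 401) (178, 394, 402) (179, 393, 400) (180, 394, 400) (181, 393, 400) (182, 393, 400) (183, 393, 400) (184, 393, 399) (185, 393, 399) (186, 393, 399) (187, 393, 399) (188, 393, 399) (189, 393, 399) (190, 393, 399) (191, 393, 398) (192, 392, 398) (193, 392, 399) (194, 392, 399) (195, 392, 407) (196, 392, 407) (197, 392, 406) (198, 392, 406) (199, 392, 406) (200, 392, 406) (201, 393, 406) (202, 394, 405) (203, 397, 402) 
after lift (array([0.47104038, 0.05358115]), np.float64(0.001114167853197753)) 304
(210, 395, 401) (211, 392, 402) (212, 391, 404) (213, 391, 405) (214, 391, 405) (215, 390, 405) (216, 391, 405) (217, 391, 405) (218, 390, 405) (219, 390, 404) (220, 390, 404) (221, 390, 405) (222, 390, 404) (223, 390, 404) (224, 390, 404) (225, 389, 404) (226, 389, 404) (227, 389, 404) (228, 390, 403) (229, 391, 403) (230, 392, 403) (231, 393, 402) (232, 393, 402) (233, 393, 402) (234, 392, 402) (235, 392, 402) (236, 392, 402) (237, 392, 401) (238, 392, 401) (239, 392, 400) (240, 393, 399) 
initial (array([0.46834767, 0.05677777]), np.float64(0.0009766381516183118)) 268
pin (array([0.46758389, 0.34515823]), np.float64(0.0005723733015738607)) 81
```

Call:
drive_tool(motion="-0.7 0.7 0 0.007 0.001 0.01 20; 0 0 0 0.006 0.001 0.01 20; 0 0 0 0 0 0.01 20; 0 0 0 0 0 0.008 20; 0 0 0 0 0 0 20")

```text
clock: 7.12
position: [0.4741, 0.3478, 0.1167]
ee_rot: [0.001, 0.844, 0.536, 0.005]
contact_force: [-0.5, 0.0, -1.0]
width: 0.0335
```

```bash
cat >> m.py <<'E'
from scipy.optimize import least_squares
def fit(Q,r=.017):
    f=lambda c:np.hypot(Q[:,0]-c[0],Q[:,1]-c[1])-r
    o=least_squares(f,Q[:,:2].mean(0)+[.005,-.008],loss='soft_l1',f_scale=.002);return o.x,np.median(abs(o.fun))
E
python3 - <<'E'
from m import *
plan([.4703,.3477,.11],-25)
im,d=get_image('scene');np.savez('scene6.npz',im=im,d=d)
m=yel(im,(295,280,345,335));P=cloud('scene',d);Q=P[m&(d>0)];Q=Q[(Q[:,2]>.08)&(Q[:,2]<.14)];print('held',fit(Q),len(Q))
cv2.imwrite('pics/scene6.png',cv2.resize(im[240:370,250:390,::-1],None,fx=4,fy=4,interpolation=cv2.INTER_CUBIC))
E
```

```text
t 7.125 pos [0.4741 0.3478 0.1167] F [-0.5  0.  -1. ] w 0.0335 tool_y -25.19 zdir [ 0.0093  0.0039 -0.9999] q [ 0.52  0.37  1.66 -0.    1.1   0.96]
shift tool [-0.0017 -0.0034  0.0067]
turn tool [ 0.38 -0.43 -0.19]
(291, 306, 306) (292, 306, 306) (293, 305, 307) (294, 305, 307) (295, 304, 308) (296, 304, 309) (297, 304, 309) (298, 304, 309) (299, 305, 310) (300, 305, 310) (301, 305, 310) (302, 305, 310) (303, 305, 310) (304, 305, 310) (305, 305, 310) (306, 305, 310) (307, 305, 310) (308, 305, 310) (309, 305, 310) (310, 306, 310) (311, 306, 310) (312, 306, 310) (313, 306, 309) (314, 306, 309) (315, 305, 310) (316, 306, 322) (317, 306, 322) (318, 306, 321) (319, 306, 321) (320, 307, 320) (321, 307, 320) (322, 308, 319) (323, 310, 317) 
held (array([0.47216824, 0.34532239]), np.float64(0.0006274600967578464)) 164
```

View pics/scene6.png

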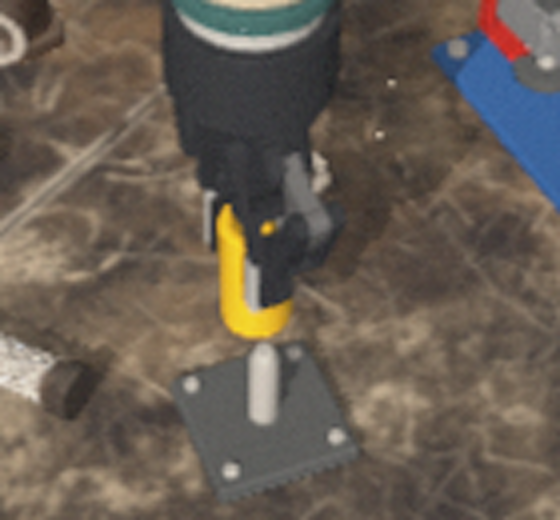

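Call:
drive_tool(motion="0.4 -0.4 0 -0.002 -0.0042 0.003 20; 0 0 0 0 0 0 20")

```text
clock: 7.42
position: [0.4696, 0.348, 0.1144]
ee_rot: [-0.0, 0.844, 0.536, 0.001]
contact_force: [0.1, -0.0, -0.8]
width: 0.0338
```

Run:
```python
from m import *
plan([.4695,.3477,.1],-25)
im,d=get_image('scene')
m=yel(im,(295,280,345,335),0);P=cloud('scene',d);Q=P[m&(d>0)];Q=Q[(Q[:,2]>.08)&(Q[:,2]<.14)];print('held',fit(Q),len(Q))
```

```text
t 7.425 pos [0.4696 0.348  0.1144] F [ 0.1 -0.  -0.8] w 0.0338 tool_y -25.19 zdir [ 7.0e-04  1.1e-03 -1.0e+00] q [0.52 0.38 1.66 0.   1.1  0.96]
shift tool [-0.0003  0.0001  0.0144]
turn tool [ 0.01 -0.08 -0.19]
held (array([0.46784255, 0.34548472]), np.float64(0.0005443286279890394)) 165
```

Call:
drive_tool(motion="0 0 0 0 0 0.008 20; 0 0 0 0 0 0.007 20; 0 0 0 0 0 0 20")

```text
clock: 7.85
position: [0.47, 0.3482, 0.0987]
ee_rot: [-0.0, 0.844, 0.536, 0.001]
contact_force: [0.9, -0.1, -0.9]
width: 0.034
```

Run:
```python
from m import *
plan([.4695,.3477,.0415],-25)
```

```text
t 7.85 pos [0.47   0.3482 0.0987] F [ 0.9 -0.1 -0.9] w 0.034 tool_y -25.18 zdir [ 0.0018  0.0016 -1.    ] q [0.52 0.39 1.68 0.   1.07 0.96]
shift tool [-0.0008 -0.0003  0.0572]
turn tool [ 0.06 -0.13 -0.18]
```

Call:
drive_tool(motion="0 0 0 -0.0006 -0.0003 0.006 20; 0 0 0 0 0 0.006 20; 0 0 0 0 0 0.006 20; 0 0 0 0 0 0 20")

```text
clock: 8.35
position: [0.4693, 0.3476, 0.0791]
ee_rot: [-0.0, 0.844, 0.536, 0.001]
contact_force: [0.1, -0.1, -0.5]
width: 0.0338
```

Run:
```python
from m import *
plan([.4695,.3477,.0415],-25)
im,d=get_image('scene')
cv2.imwrite('pics/scene7.png',cv2.resize(im[260:370,250:390,::-1],None,fx=5,fy=5,interpolation=cv2.INTER_CUBIC))
```

```text
t 8.35 pos [0.4693 0.3476 0.0791] F [ 0.1 -0.1 -0.5] w 0.0338 tool_y -25.19 zdir [ 0.0013  0.0013 -1.    ] q [0.52 0.41 1.71 0.   1.02 0.96]
shift tool [0.0001 0.0001 0.0376]
turn tool [ 0.03 -0.1  -0.19]
```

View pics/scene7.png

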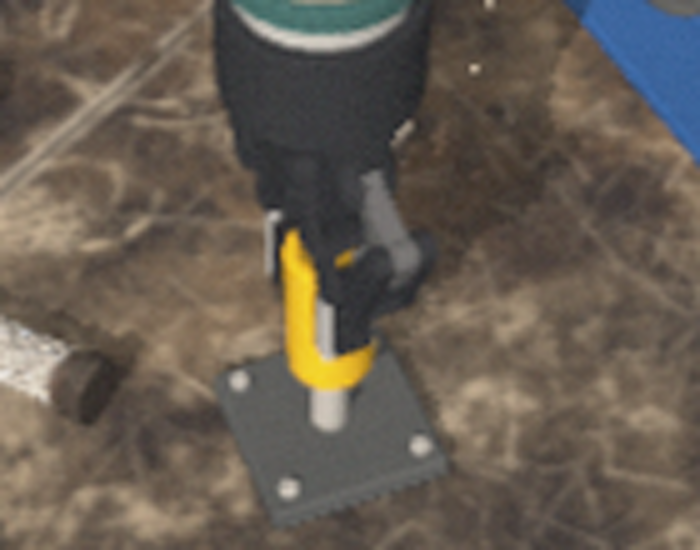

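Call:
drive_tool(motion="0 0 0 0 0 0.007 20; 0 0 0 0 0 0.007 20; 0 0 0 0 0 0.007 20; 0 0 0 0 0 0.007 20; 0 0 0 0 0 0.005 20; 0 0 0 0 0 0.003 20; 0 0 0 0 0 0 20")

```text
clock: 9.28
position: [0.4699, 0.348, 0.0421]
ee_rot: [-0.0, 0.844, 0.536, 0.002]
contact_force: [-0.4, -0.4, 0.4]
width: 0.0342
```

Run:
```python
from m import *
plan([.4695,.3477,.0415],-25)
```

```text
t 9.275 pos [0.4699 0.348  0.0421] F [-0.4 -0.4  0.4] w 0.0342 tool_y -25.18 zdir [ 0.0025  0.0019 -1.    ] q [0.52 0.45 1.75 0.   0.94 0.96]
shift tool [-0.0005 -0.0002  0.0006]
turn tool [ 0.08 -0.16 -0.18]
```

Release slowly, then rise clear. Afterwards I'll check the sleeve's position with both cameras.

Call:
drive_tool(motion="0 0 0 0 0 0.001 60; 0 0 0 0 0 0 100; 0 0 0 0 0 0 100; 0 0 0 0 0 0 100; 0 0 0 0 0 0 100")

```text
clock: 9.9
position: [0.4705, 0.3483, 0.0412]
ee_rot: [-0.0, 0.844, 0.536, 0.002]
contact_force: [0.8, 1.0, -0.1]
width: 0.0857
```

Call:
drive_tool(motion="0 0 0 0 0 -0.02 100; 0 0 0 0 0 -0.03 100; 0 0 0 0 0 -0.04 100; 0 0 0 0 0 -0.05 100; 0 0 0 0 0 -0.05 100; 0 0 0 0 0 0 100")

```text
clock: 10.65
position: [0.4696, 0.3476, 0.2361]
ee_rot: [-0.0, 0.844, 0.536, 0.001]
contact_force: [-0.2, -0.0, -0.0]
width: 0.0853
```

Run:
```python
from m import *
plan([.471,.064,.25],65)
im,d=get_image('scene');np.savez('scene8.npz',im=im,d=d)
m=yel(im,(295,280,345,345));P=cloud('scene',d);Q=P[m&(d>0)];print(Q[:,2].max());Q=Q[(Q[:,2]>.02)&(Q[:,2]<.07)];print('placed',fit(Q),len(Q))
imt,dt=get_image('top');np.savez('top8.npz',im=imt,d=dt)
a=np.hstack([cv2.resize(im[280:370,270:360],None,fx=4,fy=4),cv2.resize(im[190:290,350:450],(360,360)) ])
cv2.imwrite('pics/s8.png',a[:,:,::-1]);cv2.imwrite('pics/top8.png',imt[:,:,::-1])
```

```text
t 10.65 pos [0.4696 0.3476 0.2361] F [-0.2 -0.  -0. ] w 0.0853 tool_y -25.19 zdir [ 0.0019  0.0016 -1.    ] q [0.52 0.29 1.48 0.   1.37 0.96]
shift tool [-0.256   0.122  -0.0144]
turn tool [-5.000e-02 -1.500e-01  8.981e+01]
(316, 313, 318) (317, 311, 320) (318, 309, 321) (319, 309, 322) (320, 308, 323) (321, 308, 323) (322, 308, 323) (323, 307, 323) (324, 308, 323) (325, 308, 323) (326, 308, 323) (327, 308, 323) (328, 308, 323) (329, 307, 323) (330, 308, 323) (331, 308, 323) (332, 308, 323) (333, 308, 323) (334, 308, 323) (335, 308, 323) (336, 308, 323) (337, 308, 323) (338, 308, 323) (339, 308, 323) (340, 308, 323) (341, 308, 323) (342, 308, 323) (343, 308, 323) (344, 308, 322) 
0.08059387766241466
placed (array([0.46752359, 0.34546675]), np.float64(0.0008717912323095676)) 271
```

View pics/s8.png

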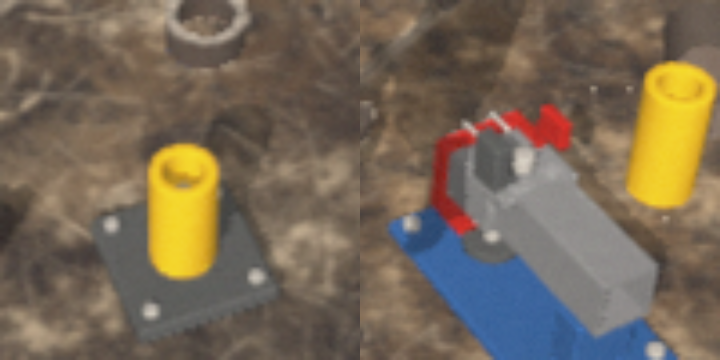

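View pics/top8.png

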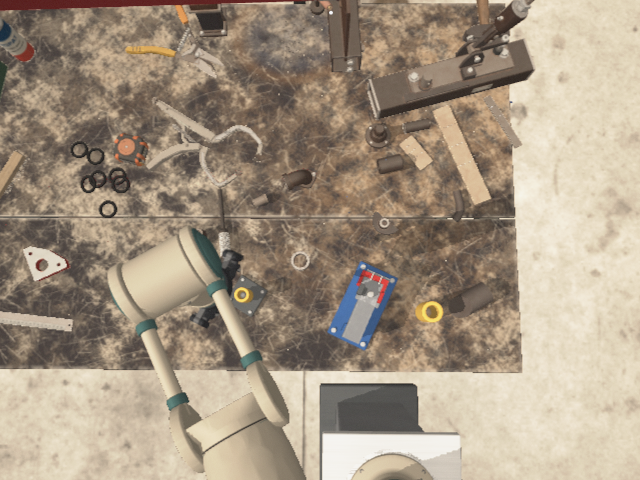

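The scene crop shows the sleeve standing on the block (316,330) with its top at about 0.077 m, so it is fully seated. In the top picture the keeper pin, horn and tab are now visible near (371,293). Next I measure the coupler frame.

Run:
```python
from m import *
fs=.002
for n,box in (('top',(330,255,410,355)),('scene',(360,215,440,300))):
    z=np.load(n+'8.npz');P=cloud(n,z['d']);x0,y0,x1,y1=box
    R=P[y0:y1,x0:x1];I=z['im'][y0:y1,x0:x1].astype(int);O=z['d'][y0:y1,x0:x1]>0
    blue=O&(I[...,2]>I[...,0]+40)&(abs(R[...,2]-.01)<.006);c,wh,a=cv2.minAreaRect(R[blue][:,:2].astype(np.float32));print(n,'plate',c,wh,a)
    grey=O&(abs(R[...,2]-.094)<.005);c,wh,a=cv2.minAreaRect(R[grey][:,:2].astype(np.float32));print(' deck',c,wh,a,np.median(R[grey][:,2]))
    red=O&(I[...,0]>I[...,1]+70)
    hi=O&(R[...,2]>.116)&(R[...,2]<.14)
    th=np.radians(155);ex=np.array([np.cos(th),np.sin(th)]);ey=np.array([-np.sin(th),np.cos(th)])
    for nm,s in (('tab',hi&red),('horn',hi&~red)):
        Q=R[s];
        if len(Q)<4: print(nm,len(Q));continue
        a=Q[:,:2]@ex;b=Q[:,:2]@ey
        print('',nm,len(Q),'xc',np.percentile(a,[2,98]).round(4),'yc',np.percentile(b,[2,98]).round(4),'z',np.percentile(Q[:,2],95))
im=np.load('top8.npz')['im'][255:355,330:410,::-1];cv2.imwrite('pics/ct8.png',cv2.resize(im,None,fx=6,fy=6,interpolation=cv2.INTER_NEAREST))
```

```text
top plate (0.4447673559188843, 0.0638880506157875) (0.09868858754634857, 0.18870821595191956) 65.01039123535156
 deck (0.4414730370044708, 0.06941437721252441) (0.06389723718166351, 0.160310298204422) 66.28190612792969 0.09331070597302626
 tab 41 xc [-0.4127 -0.3903] yc [-0.2758 -0.2207] z 0.1292912735194094
 horn 64 xc [-0.4116 -0.3893] yc [-0.2759 -0.2281] z 0.12811827842364354
scene plate (0.44524478912353516, 0.06996756792068481) (0.10052455961704254, 0.19137929379940033) 66.1500244140625
 deck (0.42343732714653015, 0.017120808362960815) (0.16726054251194, 0.16109348833560944) 71.91266632080078 0.09439319646609956
 tab 62 xc [-0.4131 -0.3884] yc [-0.2332 -0.2249] z 0.12982387366895992
 horn 74 xc [-0.4114 -0.3887] yc [-0.2798 -0.2672] z 0.1283410570714786
```

View pics/ct8.png

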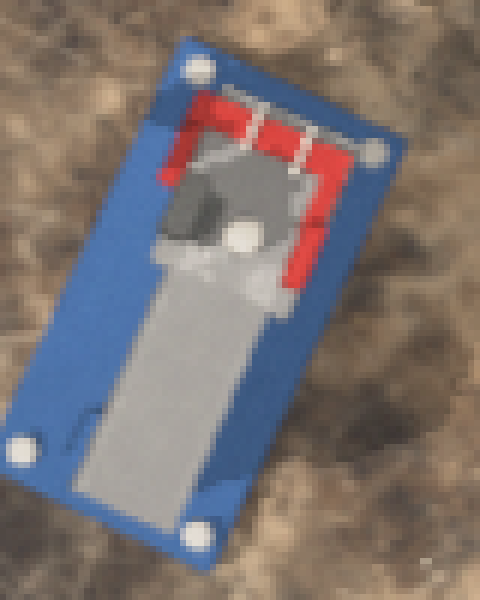

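Run:
```python
from m import *
plan([.4728,.0658,.22],65)
```

```text
t 10.75 pos [0.4672 0.3462 0.2315] F [-0.6 -0.1  0.5] w 0.0852 tool_y -25.19 zdir [-0.006 -0.003 -1.   ] q [0.52 0.29 1.49 0.   1.37 0.96]
shift tool [-0.2513  0.1245  0.0123]
turn tool [5.000e-02 4.200e-01 8.981e+01]
```

Call:
drive_tool(motion="0 0 0 -0.03 0.015 0 100; 0 0 0 -0.045 0.022 0 100; 0 0 0 -0.045 0.022 0 100; 0 0 0 -0.045 0.022 0 100; 0 0 0 -0.045 0.022 0 100; 0 0 0 -0.035 0.015 0 100; 0 0 -10 0 0 0 100; 0 0 -10 0 0 0 100; 0 0 -10 0 0 0 100; 0 0 -10 0 0 0 100; 0 0 -10 0 0 0 100; 0 0 -10 0 0 0 100")

```text
clock: 12.25
position: [0.4544, 0.0637, 0.2065]
ee_rot: [-0.023, 0.448, 0.894, -0.017]
contact_force: [0.6, -0.2, -0.6]
width: 0.0851
```

Call:
drive_tool(motion="0 0 -10 0 0 0 100; 0 0 -10 0 0 0 100; 0 0 -10 0 0 0 100; 0 0 0 0 0 0 100")

```text
clock: 12.75
position: [0.4485, 0.0636, 0.1983]
ee_rot: [-0.036, 0.193, 0.98, -0.012]
contact_force: [0.4, 0.3, 0.4]
width: 0.0857
```

Run:
```python
from m import *
plan([.4728,.0658,.15],65)
```

```text
t 12.75 pos [0.4485 0.0636 0.1983] F [0.4 0.3 0.4] w 0.0857 tool_y 67.74 zdir [-0.0749 -0.0088 -0.9972] q [-0.01  0.16  1.75 -0.01  1.31 -1.18]
shift tool [-0.0247  0.0129  0.0463]
turn tool [-2.19 -3.73  2.67]
```

Call:
drive_tool(motion="-2.2 -3.7 2.6 -0.025 0.013 0.01 100; 0 0 0 0 0 0 100")

```text
clock: 13.0
position: [0.4743, 0.0661, 0.1836]
ee_rot: [-0.002, 0.219, 0.976, -0.0]
contact_force: [-0.1, 0.1, -0.5]
width: 0.0855
```

Run:
```python
from m import *
plan([.4728,.0658,.15],65)
```

```text
t 13.0 pos [0.4743 0.0661 0.1836] F [-0.1  0.1 -0.5] w 0.0855 tool_y 64.7 zdir [-4.7e-03  7.0e-04 -1.0e+00] q [-0.01  0.17  1.78  0.    1.2  -1.14]
shift tool [ 0.0011 -0.0009  0.0336]
turn tool [-0.08 -0.26 -0.3 ]
```

Call:
drive_tool(motion="0 -0.3 -0.3 0.001 -0.001 0.012 100; 0 0 0 0 0 0.012 100; 0 0 0 0 0 0.01 100; 0 0 0 0 0 0 100")

```text
clock: 13.5
position: [0.4703, 0.0655, 0.1464]
ee_rot: [-0.002, 0.217, 0.976, -0.002]
contact_force: [0.1, -0.2, -0.1]
width: 0.0855
```

Run:
```python
from m import *
plan([.4728,.0658,.102],65)
im,d=get_image('scene');s=get_state()
im=im.copy()
ex=np.array([-.9063,.4226,0]);ey=np.array([-.4226,-.9063,0])
k=np.array([.4728,.0658,0])
for p in (s['position'],): 
    u=proj('scene',p);print(u);cv2.circle(im,(int(round(u[0])),int(round(u[1]))),1,(0,255,0),-1)
cv2.imwrite('pics/s9.png',cv2.resize(im[160:280,340:460,::-1],None,fx=5,fy=5,interpolation=cv2.INTER_CUBIC))
```

```text
t 13.5 pos [0.4703 0.0655 0.1464] F [ 0.1 -0.2 -0.1] w 0.0855 tool_y 64.95 zdir [-0.0055 -0.002  -1.    ] q [-0.01  0.2   1.84 -0.    1.11 -1.14]
shift tool [-0.0023  0.0015  0.0444]
turn tool [-0.24 -0.24 -0.05]
[393.73478381 219.59637321]
```

View pics/s9.png

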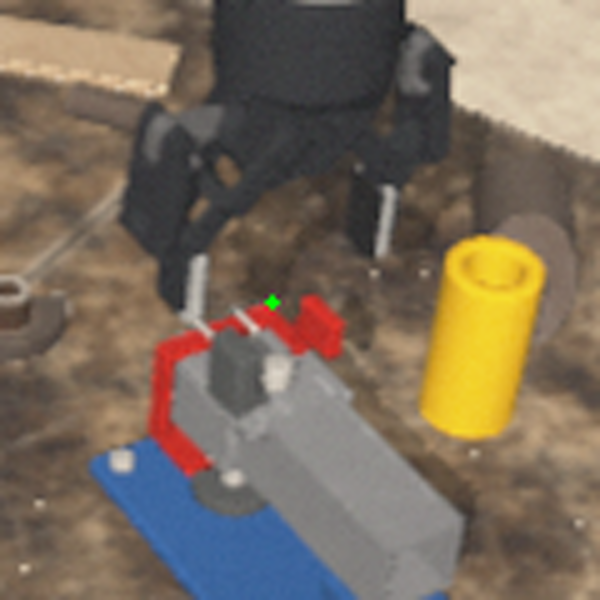

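Call:
drive_tool(motion="-0.2 -0.2 0 -0.002 0.0015 0.01 100; 0 0 0 0 0 0.012 100; 0 0 0 0 0 0.012 100; 0 0 0 0 0 0.008 100; 0 0 0 0 0 0 100")

```text
clock: 14.18
position: [0.4737, 0.066, 0.1021]
ee_rot: [0.0, 0.217, 0.976, 0.0]
contact_force: [0.4, 0.5, 0.5]
width: 0.0853
```

Run:
```python
from m import *
plan([.4728,.0658,.102],65)
```

```text
t 14.175 pos [0.4737 0.066  0.1021] F [0.4 0.5 0.5] w 0.0853 tool_y 64.94 zdir [ 9.e-04 -2.e-04 -1.e+00] q [-0.01  0.25  1.9  -0.    0.99 -1.14]
shift tool [ 0.0007 -0.0006  0.0001]
turn tool [ 0.01  0.05 -0.06]
```

Call:
drive_tool(motion="0 0 0 0 0 0 50; 0 0 0 0 0 0 40; 0 0 0 0 0 0 40; 0 0 0 0 0 0 40; 0 0 0 0 0 0 40; 0 0 0 0 0 0 40", newtons=40)

```text
clock: 14.92
position: [0.4771, 0.0714, 0.1048]
ee_rot: [0.004, 0.219, 0.976, 0.007]
contact_force: [0.1, 0.1, -1.3]
width: 0.0387
```

Run:
```python
from m import *
plan([.4728,.0658,.102],65)
im,d=get_image('scene')
cv2.imwrite('pics/s10.png',cv2.resize(im[160:280,340:460,::-1],None,fx=5,fy=5,interpolation=cv2.INTER_CUBIC))
```

```text
t 14.925 pos [0.4771 0.0714 0.1048] F [ 0.1  0.1 -1.3] w 0.0387 tool_y 64.69 zdir [ 0.0098  0.0113 -0.9999] q [-0.    0.24  1.9   0.01  0.99 -1.14]
shift tool [ 0.0016 -0.007   0.0027]
turn tool [ 0.82  0.23 -0.31]
```

View pics/s10.png

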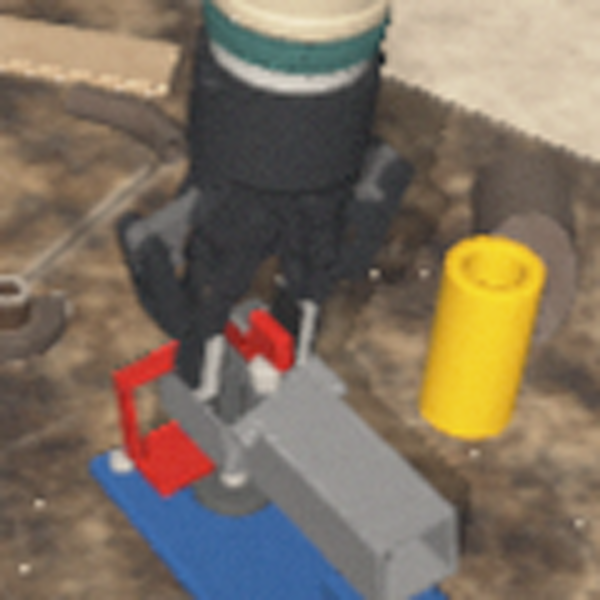

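Call:
drive_tool(motion="0 0 0 0 0 0 35; 0 0 0 0 0 0 35; 0 0 0 0 0 0 35", newtons=80)

```text
clock: 15.35
position: [0.4773, 0.0716, 0.1055]
ee_rot: [0.004, 0.219, 0.976, 0.007]
contact_force: [-0.6, 2.0, -0.2]
width: 0.036
```

Call:
drive_tool(motion="0 0 0 0 0 -0.005 35; 0 0 0 0 0 -0.006 35; 0 0 0 0 0 -0.008 35; 0 0 0 0 0 -0.01 35; 0 0 0 0 0 0 35")

```text
clock: 15.98
position: [0.4755, 0.0726, 0.1327]
ee_rot: [0.001, 0.22, 0.975, 0.008]
contact_force: [0.3, 1.2, -5.8]
width: 0.0359
```

Run:
```python
from m import *
plan([.4771,.0714,.2048],65)
im,d=get_image('scene')
cv2.imwrite('pics/s11.png',cv2.resize(im[150:290,340:460,::-1],None,fx=4,fy=4,interpolation=cv2.INTER_CUBIC))
```

```text
t 15.975 pos [0.4755 0.0726 0.1327] F [ 0.3  1.2 -5.8] w 0.0359 tool_y 64.58 zdir [ 0.0055  0.0153 -0.9999] q [-0.01  0.21  1.86  0.02  1.06 -1.14]
shift tool [-0.0019  0.0008 -0.0721]
turn tool [ 0.93 -0.09 -0.42]
```

View pics/s11.png

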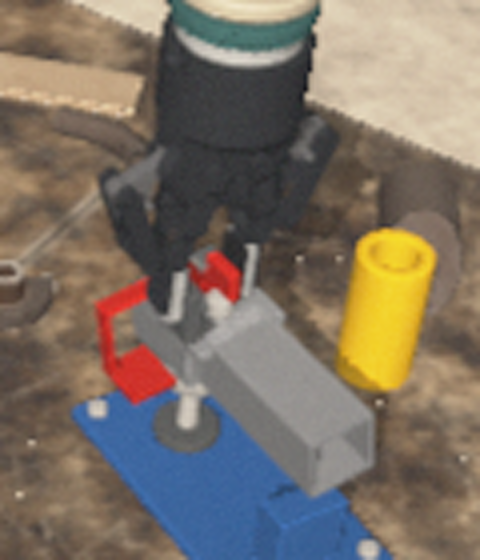

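Call:
drive_tool(motion="0 0 0 0 0 -0.01 35; 0 0 0 0 0 -0.012 35; 0 0 0 0 0 -0.015 35; 0 0 0 0 0 -0.015 35; 0 0 0 0 0 -0.012 35; 0 0 0 0 0 -0.006 35; 0 0 0 0 0 0 35; 0 0 0 0 0 0 35")

```text
clock: 17.02
position: [0.4726, 0.0699, 0.2065]
ee_rot: [-0.001, 0.22, 0.975, 0.006]
contact_force: [-0.5, -0.6, -7.1]
width: 0.0354
```

Run:
```python
from m import *
plan([.4771,.0714,.2048],65)
im,d=get_image('scene');np.savez('scene12.npz',im=im,d=d)
cv2.imwrite('pics/s12.png',im[:,:,::-1])
cv2.imwrite('pics/s12c.png',cv2.resize(im[110:310,340:460,::-1],None,fx=3,fy=3,interpolation=cv2.INTER_CUBIC))
m=yel(im,(295,280,345,345),0);P=cloud('scene',d);Q=P[m&(d>0)];print(Q[:,2].max());Q=Q[(Q[:,2]>.02)&(Q[:,2]<.07)];print('placed',fit(Q))
```

```text
t 17.025 pos [0.4726 0.0699 0.2065] F [-0.5 -0.6 -7.1] w 0.0354 tool_y 64.58 zdir [ 0.0011  0.0122 -0.9999] q [-0.01  0.14  1.74  0.01  1.25 -1.14]
shift tool [-0.0034  0.0033  0.0017]
turn tool [ 0.66 -0.24 -0.42]
0.08169415926763512
placed (array([0.46751794, 0.34560338]), np.float64(0.0008843987103423767))
```

View pics/s12c.png

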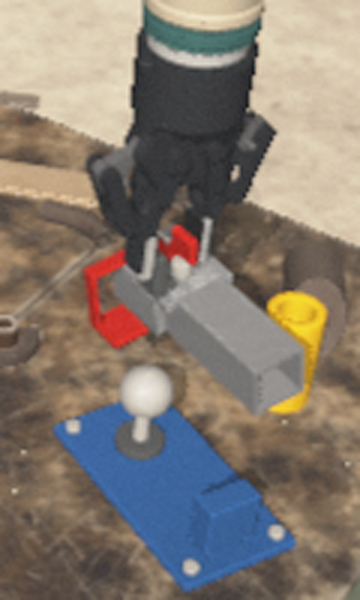

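View pics/s12.png

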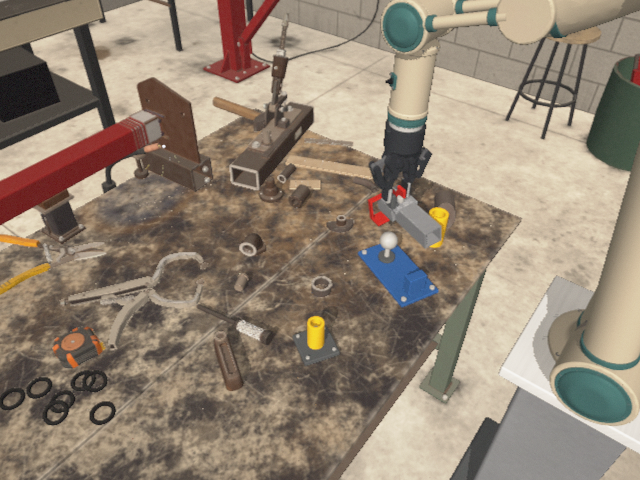

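Call:
drive_tool(motion="0 0 0 0 0 0 35; 0 0 0 0 0 0 35; 0 0 0 0 0 0 35; 0 0 0 0 0 0 35")

```text
clock: 17.58
position: [0.472, 0.0699, 0.2053]
ee_rot: [-0.002, 0.22, 0.975, 0.006]
contact_force: [-0.3, 0.0, -7.3]
width: 0.0359
```

Run:
```python
from m import *
im,d=get_image('scene');P=cloud('scene',d)
plan([.4771,.0714,.2048],65)
print(get_state()['qd'].round(4))
Q=P[185:245,395:445].reshape(-1,3);s=(Q[:,2]>.165)&(Q[:,2]<.215)&(Q[:,0]<.455);Q=Q[s]
# tube top plane by ransac
rng=np.random.default_rng(0);best=0
for _ in range(500):
    a,b,c=Q[rng.choice(len(Q),3,False)];n=np.cross(b-a,c-a);l=np.linalg.norm(n)
    if l<1e-7: continue
    n/=l;n*=np.sign(n[2]);
    if n[2]<.8: continue
    k=(abs((Q-a)@n)<.0025)
    if k.sum()>best: best=k.sum();bk=k
u,_,v=np.linalg.svd(Q[bk]-Q[bk].mean(0));n=v[2]*np.sign(v[2,2]);print(best,len(Q),n,'tilt',np.arccos(n[2]),'deck z',Q[bk].mean(0))
```

```text
t 17.625 pos [0.472  0.0699 0.2053] F [-0.7 -0.6 -7.3] w 0.0357 tool_y 64.58 zdir [-0.0016  0.0122 -0.9999] q [-0.01  0.15  1.75  0.01  1.25 -1.14]
shift tool [-0.004   0.0035  0.0005]
turn tool [ 0.6  -0.38 -0.42]
[-0.0007  0.0005 -0.0009  0.0016 -0.0012 -0.001 ]
660 1054 [0.11108755 0.14130419 0.98371372] tilt 0.18072454187103223 deck z [0.4099758  0.08209267 0.19664822]
```

Run:
```python
from m import *
def f(P,im,zr,box):
    x0,y0,x1,y1=box;R=P[y0:y1,x0:x1];I=im[y0:y1,x0:x1].astype(int)
    s=(R[...,2]>zr[0])&(R[...,2]<zr[1])&(R[...,0]<.455)&(R[...,0]>.3)&(np.ptp(I,axis=2)<40);Q=R[s]
    rng=np.random.default_rng(0);best=0
    for _ in range(3000):
        a,b,c=Q[rng.choice(len(Q),3,False)];n=np.cross(b-a,c-a);l=np.linalg.norm(n)
        if l<1e-5: continue
        n/=l;n*=np.sign(n[2])
        if n[2]<.9: continue
        k=(abs((Q-a)@n)<.0015)
        if k.sum()>best: best=k.sum();bk=k
    v=np.linalg.svd(Q[bk]-Q[bk].mean(0),full_matrices=False)[2];n=v[2]*np.sign(v[2,2]);print(best,len(Q),n.round(3),np.arccos(n[2]).round(3),Q[bk].mean(0).round(4))
z=np.load('scene8.npz');f(cloud('scene',z['d']),z['im'],(.075,.105),(370,225,440,295))
z=np.load('scene12.npz');f(cloud('scene',z['d']),z['im'],(.17,.215),(385,180,445,250))
f(cloud('scene',z['d']),z['im'],(.16,.225),(385,180,445,250))
```

```text
420 784 [ 0.005 -0.007  1.   ] 0.008 [0.4104 0.0814 0.0946]
505 983 [0.105 0.119 0.987] 0.159 [0.4099 0.0817 0.1981]
517 1226 [0.107 0.129 0.986] 0.168 [0.4105 0.0816 0.198 ]
```

The coupler is up about 10 cm but rolled about 0.16 rad. That is inside the limit, but I'll level it with the wrist and check that it isn't creeping.

Call:
drive_tool(motion="-2 0 0 0 0 0 35; -2 0 0 0 0 0 35; -2 0 0 0 0 0 35; -1.5 0 0 0 0 0 35; 0 0 0 0 0 0 35; 0 0 0 0 0 0 35; 0 0 0 0 0 0 35; 0 0 0 0 0 0 35")

```text
clock: 18.62
position: [0.4713, 0.0689, 0.2053]
ee_rot: [0.013, 0.219, 0.973, 0.072]
contact_force: [0.2, -0.4, -6.8]
width: 0.0357
```

```bash
cat > t.py <<'E'
from m import *
def f(P,im,zr,box):
    x0,y0,x1,y1=box;R=P[y0:y1,x0:x1];I=im[y0:y1,x0:x1].astype(int)
    s=(R[...,2]>zr[0])&(R[...,2]<zr[1])&(R[...,0]<.455)&(R[...,0]>.3)&(np.ptp(I,axis=2)<40);Q=R[s]
    rng=np.random.default_rng(0);best=0
    for _ in range(3000):
        a,b,c=Q[rng.choice(len(Q),3,False)];n=np.cross(b-a,c-a);l=np.linalg.norm(n)
        if l<1e-5: continue
        n/=l;n*=np.sign(n[2])
        if n[2]<.9: continue
        k=(abs((Q-a)@n)<.0015)
        if k.sum()>best: best=k.sum();bk=k
    v=np.linalg.svd(Q[bk]-Q[bk].mean(0),full_matrices=False)[2];n=v[2]*np.sign(v[2,2]);print(best,len(Q),n.round(3),np.arccos(n[2]).round(3),Q[bk].mean(0).round(4))
plan([.4771,.0714,.2048],65)
im,d=get_image('scene');f(cloud('scene',d),im,(.16,.225),(385,180,445,250))
cv2.imwrite('pics/s13.png',cv2.resize(im[110:310,340:460,::-1],None,fx=3,fy=3,interpolation=cv2.INTER_CUBIC))
E
python3 t.py
```

```text
t 18.625 pos [0.4713 0.0689 0.2053] F [ 0.2 -0.4 -6.8] w 0.0357 tool_y 64.59 zdir [ 0.0574  0.1347 -0.9892] q [-0.11  0.11  1.8   0.15  1.19 -1.29]
shift tool [-0.0041  0.0046  0.0012]
turn tool [ 8.42 -0.31 -0.38]
490 1163 [0.045 0.004 0.999] 0.045 [0.4089 0.0829 0.1947]
```

View pics/s13.png

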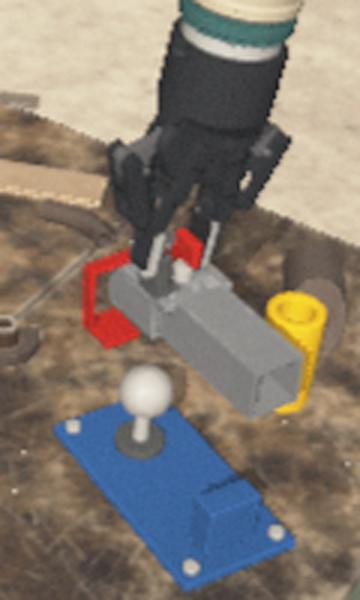

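Call:
drive_tool(motion="0 0 0 0 0 0 35; 0 0 0 0 0 0 35; 0 0 0 0 0 0 35; 0 0 0 0 0 0 35; 0 0 0 0 0 0 35; 0 0 0 0 0 0 35; 0 0 0 0 0 0 35; 0 0 0 0 0 0 35")

```text
clock: 19.68
position: [0.4714, 0.0692, 0.2053]
ee_rot: [0.013, 0.219, 0.973, 0.072]
contact_force: [0.7, -0.1, -6.8]
width: 0.0353
```

```bash
python3 t.py && python3 -c "
from rig import *
print(sign_off())"
```

```text
t 19.675 pos [0.4714 0.0692 0.2053] F [ 0.7 -0.1 -6.8] w 0.0353 tool_y 64.63 zdir [ 0.0572  0.1348 -0.9892] q [-0.11  0.11  1.8   0.15  1.19 -1.29]
shift tool [-0.0042  0.0043  0.0011]
turn tool [ 8.41 -0.32 -0.35]
497 1163 [0.059 0.021 0.998] 0.063 [0.409  0.0823 0.1944]
the job is handed in; nothing more can be done
None
```

I put the smaller yellow sleeve on the block's pin and let go of it. Then I drew the latch fully against the horn and lifted the coupler off its ball, and signed off at about 19.7 s of the 58 s while still holding it.

**Last checks**
- **Sleeve:** in the last check, just after the lift, it was upright and fully down. Its axis was within about 1 mm of the pin's, and its top was about 77–80 mm high.
- **Coupler:** its deck was at about 0.194 m, so it sat about 10 cm higher than at the start. The tool reading was steady for the final second, with about 7 N hanging on the wrist.
- **Ball and stand:** in the last close picture the coupler was well clear of both.

**What disagreed**
- **Camera positions:** the two cameras differed by about 4 mm sideways. When the fingers closed on the horn, the arm shifted about 6 mm to centre itself.
- **Tilt:** after the lift the coupler had rolled about 0.16 rad. I levelled it with the wrist, and the last two measurements gave 0.045 and 0.063 rad, against the 0.3 limit.
- **Bystanders:** I did not measure them at the end. The arm never came near the loose ones, and the later pictures show them where they were.

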